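Load a rack with inverter power modules and lock it

TASK

Get this rack of inverter power modules ready for transport: pull the sliding fence fully open to its stop, lift every grey blanking block out of the rack and set it upright in the black tray. Stand every power module from the bench upright in a rack slot of its own, fully down, and then push the fence fully home so that its lip locks the modules in. Leave the screwdriver, the jar and the carton alone.

Things in the scene. Friction and masses are not known exactly. Their poses are not given: they have to be found in the camera images.
- rack: rack fixed to the bench, black walls on a grey base plate; place and yaw vary. Origin: on the bench under the middle of the four slots. Base plate 6 thick, x -168 to 67, y -140 to 140. The slots run along the rack's x. Their far end (+x) is closed by a back wall 30 high above the slot floor, its face at x = 51; the near end (-x) is closed only by the sliding fence
- rack_floor (a point): middle of the rack on the level of the slot floors (6 above the rack's origin), axes as the rack's. The four slots are centred at y = -90, -30, 30, 90 mm and x = 0; each is 40.5 wide and 102 long (x -51 to 51), between walls 15 high above the slot floor with tops rounded 4
- fence (a joint): aluminium fence across the near end of the slots, sliding along the rack's x: 0 = home at its stop (face at rack x -51), 0.060 m = fully open, towards rack -x, at its stop. 270 long, top 30 above the slot floor; a lip on its top edge reaches 12 over the slots, 3 above the feet, so nothing goes in or out with it home. Stays where left; 3 N moves it; it can push seated modules to the back wall
- fence_grip (a point): centre of the top of the fence's black upright handle block, 30 (rack x) x 18 (rack y), free to be gripped over its top 50 mm; with the fence home it is at rack x = -77, y = 0, 88 above the bench
- tray: black open tray fixed to the bench, outside 230 (own x) x 150 (own y) x 35 high, walls and floor 4 (floor top 4 above the bench). Origin: centre of the underside. Room for two blanking blocks side by side, lying along its y
- module0: power module: upright aluminium plate on a foot block, green circuit board and fins low on its faces. Origin: centre of the underside. Foot 100 (own x) x 38 (own y) x 22 high, edges rounded 3; plate 60 (x) x 12 (y), centred, z 22 to 92; grip it above z 56 where it is bare. Board and fins reach 18 either side, z 24 to 56. 0.25-0.42 kg, bottom-heavy. Works either way round. May be absent
- module1: power module: upright aluminium plate on a foot block, green circuit board and fins low on its faces. Origin: centre of the underside. Foot 100 (own x) x 38 (own y) x 22 high, edges rounded 3; plate 60 (x) x 12 (y), centred, z 22 to 92; grip it above z 56 where it is bare. Board and fins reach 18 either side, z 24 to 56. 0.25-0.42 kg, bottom-heavy. Works either way round. May be absent
- module2: power module: upright aluminium plate on a foot block, green circuit board and fins low on its faces. Origin: centre of the underside. Foot 100 (own x) x 38 (own y) x 22 high, edges rounded 3; plate 60 (x) x 12 (y), centred, z 22 to 92; grip it above z 56 where it is bare. Board and fins reach 18 either side, z 24 to 56. 0.25-0.42 kg, bottom-heavy. Works either way round. May be absent
- module3: power module: upright aluminium plate on a foot block, green circuit board and fins low on its faces. Origin: centre of the underside. Foot 100 (own x) x 38 (own y) x 22 high, edges rounded 3; plate 60 (x) x 12 (y), centred, z 22 to 92; grip it above z 56 where it is bare. Board and fins reach 18 either side, z 24 to 56. 0.25-0.42 kg, bottom-heavy. Works either way round. May be absent
- blank0: blanking block: plain grey plastic foot 100 (own x) x 38 (own y) x 22 high with a centred grip rib 40 (x) x 18 (y) from z 22 to 64 mm, no green board. Origin: centre of the underside. About 0.16 kg. Starts in a slot of the rack. May be absent
- blank1: blanking block: plain grey plastic foot 100 (own x) x 38 (own y) x 22 high with a centred grip rib 40 (x) x 18 (y) from z 22 to 64 mm, no green board. Origin: centre of the underside. About 0.16 kg. Starts in a slot of the rack. May be absent
- blank2: blanking block: plain grey plastic foot 100 (own x) x 38 (own y) x 22 high with a centred grip rib 40 (x) x 18 (y) from z 22 to 64 mm, no green board. Origin: centre of the underside. About 0.16 kg. Starts in a slot of the rack. May be absent
- blank3: blanking block: plain grey plastic foot 100 (own x) x 38 (own y) x 22 high with a centred grip rib 40 (x) x 18 (y) from z 22 to 64 mm, no green board. Origin: centre of the underside. About 0.16 kg. Starts in a slot of the rack. May be absent
- screwdriver: bystander: screwdriver lying beyond the modules
- screw_jar: bystander: clear jar 60 across, 80 high
- part_carton: bystander: carton 90 x 120 x 60 high
Things that resemble listed ones, but are neither listed nor needed, are in the scene too. What is shaped like the blank1 but purple or turquoise is not meant. What is shaped like the module0 but turquoise is not meant.

How it is judged:
By the outcome, as a careful person would: the job done as asked, in the order asked, and still so for the second after the job is handed in, with the robot touching nothing.
Of blank0, blank1, blank2, blank3 only 1 to 2 are there at a start; the rules pass over those that are not, and their reading is None.
Of module0, module1, module2, module3 only 2 to 4 are there at a start; the rules pass over those that are not, and their reading is None.
At some moment in a run one of module0, module1, module2, module3 may be knocked a few centimetres aside while the robot is not near it.
Once in a run the grip may slacken for a moment while it holds something.
It also fails if it takes over 210 s, if anything falls off the work surface, if the arm or the gripper's body presses on something with over 40 N, if the wrist force passes 120 N, or if a joint passes its speed limit or range.

ROBOT

A 6-joint arm with a two-finger parallel gripper is mounted at the origin on the work surface. World frame = base frame: x ahead of the robot, y to its left, z up, the work surface at z = 0. Lengths are in m, angles in rad, forces in N, time in s.
With the tool pointing down it reaches from about 0.35 to 0.975 m from the base axis. Payload 7.1 kg.
Tool frame: the origin (TCP) lies midway between the tips of the shut fingers; the grasp point (between the pads) lies 19 mm behind it; z points along the fingers, y is the line along which they close (so a half turn about z gives the same grasp; the last joint's range is limited). The gripper opens to 88 mm and grips with 3 to 60 N. Pads are 20 mm wide; open, the fingers measure 115 mm over their backs; the gripper's body (75 mm by 178 mm) begins 61 mm behind the grasp point.
Start: joints at [1.198, 0.423, 1.63, -0, 1.089, -0.019], TCP at [0.217, 0.586, 0.202] pointing down, gripper open.
Joint ranges: [-3, 3], [-0.9, 2.11], [0.09, 2.58], [-1.31, 4.45], [0.11, 2.69], [-2.54, 2.54]. Speed limits (rad/s): [2.39, 2.39, 3.01, 3.14, 3.14, 3.14].

INTERFACE

Orientations are given as a unit quaternion [w, x, y, z].
In Python, from station import move_pose, movel, movej, command_gripper, wait, inverse_kinematics, read_camera, camera_info, MotionError, job_done, get_time, get_joint_pos, get_qvel, get_effort, get_tcp_pos, get_ee_rot, get_ft_force, get_ft_torque, get_grip_width, get_finger_force gives the robot as it stands. Calls block until the motion is done:
- move_pose(position, orientation): joint-space move of the TCP to a pose.
- movel(position, frame=None, v=0.15, until_force=None): straight line of the TCP; frame=None keeps the orientation; v is the mean speed in m/s. With until_force (N) it stops when the force on the tool has changed by that much, and returns True; else False.
- movej(angles): joint-space move.
- command_gripper(opening): opening from 0.0 (shut) to 1.0 (fully open); the grip force is fixed at half the most; returns when the fingers have stopped.
- wait(seconds).
- inverse_kinematics(position, orientation): joint angles nearest the present ones, or None.
- read_camera(name): name is "side" or "top"; returns the picture (384x512x3 uint8, red, green, blue); there is no depth.
- camera_info(name): a dict with "intrinsics" (3x3 intrinsics, pixels), "T" (4x4, takes a point from camera to world coordinates). Camera axes: x right, y up, looking along -z (the intrinsics and any distortion apply to the point x, -y, -z); pixel columns grow to the right and rows downward; lengths in m; the calibration is good to about 2 mm. A picture is of the moment at which its call begins. camera_info takes no time and is no camera call.
A pose or a line that the arm cannot do raises MotionError and nothing moves.
- job_done(): hands the job in; it is judged then, once.
Readings, each from a call of its own:
- get_time(): time.
- get_joint_pos(): joint angles.
- get_qvel(): joint speeds.
- get_effort(): joint torques, N m.
- get_tcp_pos(): TCP position.
- get_ee_rot(): TCP orientation.
- get_ft_force(): force on the tool from outside, world axes, zero at the start.
- get_ft_torque(): the same for the moment, N m.
- get_grip_width(): opening from 0.0 (shut) to 1.0 (fully open).
- get_finger_force(): force on a finger pad.
Only numpy, scipy, OpenCV 4.12 (cv2) and the standard library are available. Lean on these libraries where they do the work, as an engineer would, in place of code of your own. Each camera call takes 0.05 s, during which the arm holds its last target. There are 200 camera calls.

## Working session

There is one attempt and no reset: what is moved stays moved. The work goes in short steps, each a Python script; the robot and the scene stay as the last script left them, time stands still between calls to the robot, and variables do not carry over. Pictures are saved under pics/ and viewed, at most 14 in all, crops included, and the job is handed in when it is done.

```bash
mkdir -p pics && ls
python3 - <<'E'
from station import *
import cv2,numpy as np
for n in("top","side"):
    im=read_camera(n); cv2.imwrite(f"pics/{n}0.png",cv2.resize(im[:,:,::-1],None,fx=1.5,fy=1.5,interpolation=cv2.INTER_CUBIC))
    cv2.imwrite(f"{n}_raw.png",im[:,:,::-1])
    c=camera_info(n); print(n,{k:(np.round(v,4).tolist() if hasattr(v,'shape') else v) for k,v in c.items()})
print(get_time())
E
```

```text
pics
top {'intrinsics': [[355.244, 0.0, 255.0503], [0.0, 355.244, 188.7674], [0.0, 0.0, 1.0]], 'T': [[-0.0239, 0.998, -0.0581, 0.4747], [-0.9997, -0.0234, 0.0098, 0.0549], [0.0084, 0.0583, 0.9983, 1.0147], [0.0, 0.0, 0.0, 1.0]]}
side {'intrinsics': [[477.3018, 0.0, 257.8032], [0.0, 477.3018, 182.7036], [0.0, 0.0, 1.0]], 'T': [[0.9991, 0.04, -0.014, 0.507], [-0.0391, 0.7397, -0.6718, -0.9046], [-0.0165, 0.6718, 0.7406, 1.1686], [0.0, 0.0, 0.0, 1.0]]}
0.1
```

View pics/top0.png

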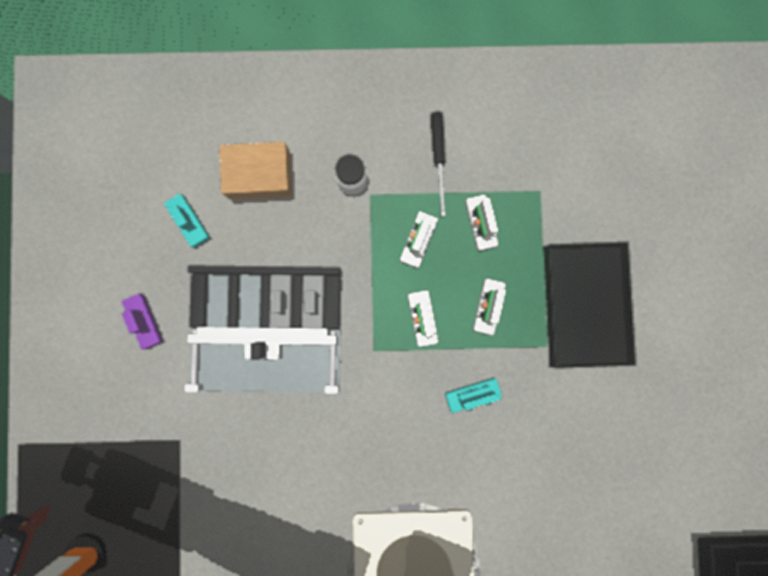

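View pics/side0.png

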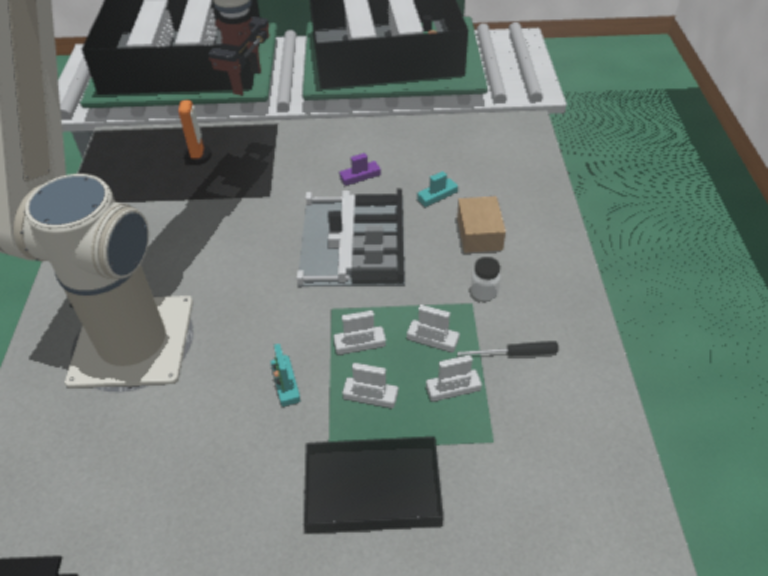

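Candidates in the top picture (1.5x px): 
- **Modules:** four white ones on the green mat at (418,238), (482,222), (423,318) and (490,306). The turquoise look-alike at (473,395) is not wanted.
- **Blanks:** two grey ones in the right-hand slots at (280,298) and (312,298). The turquoise (187,221) and purple (141,320) look-alikes are not wanted.
- **Others:** fence handle (258,350), tray (590,305).

Next is one close crop to confirm these.

Run:
```python
import cv2,numpy as np
t=cv2.imread("top_raw.png"); s=cv2.imread("side_raw.png")
f=lambda im,x0,x1,y0,y1:cv2.resize(im[y0:y1,x0:x1],(400,300),interpolation=cv2.INTER_CUBIC)
a=np.hstack([f(t,115,235,170,260),f(t,245,365,125,215+0+20-20)])
b=np.hstack([f(s,190,290,120,195),f(s,215,335,195,285)])
cv2.imwrite("pics/crop0.png",np.vstack([a,b]))
```

```text
(no output)
```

View pics/crop0.png

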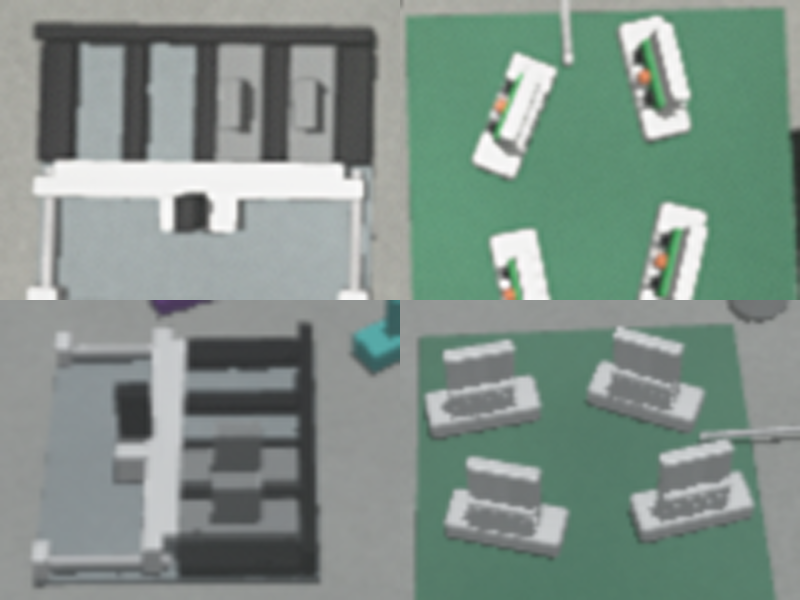

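The crop confirms the choice. Four white modules with green boards stand on the mat, and two plain grey blanks sit in the two slots at rack −y (crop px 238,105 and 308,105). The fence is home. Now I'll measure.

```bash
cat > lib.py <<'E'
from station import *
import cv2, numpy as np
CI={n:camera_info(n) for n in("top","side")}
def rays(n,uv):
    c=CI[n]; uv=np.atleast_2d(uv).astype(float); K=c["intrinsics"]; T=c["T"]
    d=np.c_[(uv[:,0]-K[0,2])/K[0,0],-(uv[:,1]-K[1,2])/K[1,1],-np.ones(len(uv))]
    return T[:3,3],d@T[:3,:3].T
def cast(n,uv,z):
    o,d=rays(n,uv); return (o+d*((z-o[2])/d[:,2])[:,None])[:,:2]
def proj(n,p):
    c=CI[n]; p=(np.atleast_2d(p)-c["T"][:3,3])@c["T"][:3,:3]; K=c["intrinsics"]
    return np.c_[K[0,0]*p[:,0]/-p[:,2]+K[0,2],K[1,1]*-p[:,1]/-p[:,2]+K[1,2]]
def tri(a,b):
    o1,d1=rays("top",a); o2,d2=rays("side",b); d1=d1[0]; d2=d2[0]
    s=np.linalg.lstsq(np.c_[d1,-d2],o2-o1,rcond=None)[0]
    return (o1+s[0]*d1+o2+s[1]*d2)/2, np.linalg.norm(o1+s[0]*d1-o2-s[1]*d2)
U=4
def up(im): return cv2.resize(im,None,fx=U,fy=U,interpolation=cv2.INTER_CUBIC)
def px(c): return (c.reshape(-1,2)+.5)/U-.5
def modules(im=None,box=(0.3,0.8,-0.2,0.15)):
    """white modules in the top view: list of (x,y,yaw,len,width)"""
    im=read_camera("top") if im is None else im
    m=((up(im).min(2)>165)*255).astype(np.uint8)
    m=cv2.morphologyEx(m,cv2.MORPH_CLOSE,np.ones((33,33)))
    out=[]
    for c in cv2.findContours(m,cv2.RETR_EXTERNAL,cv2.CHAIN_APPROX_NONE)[0]:
        if cv2.contourArea(c)<300*U*U: continue
        mk=np.zeros_like(m); cv2.drawContours(mk,[c],-1,255,-1)
        p=cast("top",px(np.argwhere(mk)[:,::-1]),.022)
        q=p.mean(0)
        if not(box[0]<q[0]<box[1] and box[2]<q[1]<box[3]): continue
        (_,_),(w,h),_=cv2.minAreaRect(p.astype(np.float32))
        if not(.085<max(w,h)<.12 and .03<min(w,h)<.065): continue
        _,_,v=np.linalg.svd(p-q,full_matrices=False); a=v[0]
        for _ in range(4):
            n=np.array([-a[1],a[0]]); s=(p-q)@a; t=(p-q)@n
            lo,hi=np.percentile(s,.4),np.percentile(s,99.6); mid=(lo+hi)/2; L=hi-lo
            e1=(s-mid>.034)&(s-mid<.044); e2=(s-mid<-.034)&(s-mid>-.044)
            t1,t2=[(np.percentile(t[e],2)+np.percentile(t[e],98))/2 for e in(e1,e2)]
            W=np.percentile(t[e1],98)-np.percentile(t[e1],2)
            q=q+a*mid+n*(t1+t2)/2; a=a+n*(t1-t2)/.078; a/=np.linalg.norm(a)
        y=np.arctan2(a[1],a[0]); y=(y+np.pi/2)%np.pi-np.pi/2
        out.append((q[0],q[1],y,L,W))
    return sorted(out)
E
python3 - <<'E'
from lib import *
t=cv2.imread("top_raw.png")[:,:,::-1]; s=cv2.imread("side_raw.png")[:,:,::-1]
sm=up(s); 
for m in modules(t):
    print(np.round(m,4))
    # plate-top height: topmost bright pixel of plate in the side view above foot centre
    o=proj("side",[[m[0],m[1],h] for h in np.arange(0,.13,.001)])
    g=cv2.remap(s.astype(np.float32).mean(2),o[:,0].astype(np.float32)[None],o[:,1].astype(np.float32)[None],cv2.INTER_LINEAR)[0]
    g2=cv2.remap(s[:,:,0].astype(np.float32),o[:,0].astype(np.float32)[None],o[:,1].astype(np.float32)[None],cv2.INTER_LINEAR)[0]
    print(" side red profile z=60..125:",g2[60:126:5].astype(int))
# dark mask contours in top: rack & tray
m=((up(t).max(2)<75)*255).astype(np.uint8)
for c in cv2.findContours(m,cv2.RETR_EXTERNAL,cv2.CHAIN_APPROX_NONE)[0]:
    if cv2.contourArea(c)<150*16: continue
    r=cv2.minAreaRect(px(c).astype(np.float32)); print("dark",np.round(cv2.boxPoints(r),1).tolist(),np.round(cv2.contourArea(c)/16))
    if r[0][0]>350 and 150<r[0][1]<260:
        b=cast("top",cv2.boxPoints(r),.035); print("tray",b.round(4).tolist(),b.mean(0))
# rows/cols profiles of rack in top
for r in(178,180,200,205,210): print(r,t[r,118:236].mean(1).astype(int).tolist())
for c in(130,150,200,222): print(c,t[172:236,c].mean(1).astype(int).tolist())
E
```

```text
[ 0.4663 -0.0274  0.1657  0.1     0.0376]
 side red profile z=60..125: [117 117 118 130 169 197 193 154 103  90 112 145 148 148]
[ 0.485  -0.1525 -0.2764  0.0996  0.0377]
 side red profile z=60..125: [115 115 116 131 170 202 197 166 115  91  88  88  88  89]
[ 0.6527 -0.143   0.2269  0.1163  0.041 ]
 side red profile z=60..125: [114 114 116 135 172 194 198 185 116 128 155 121  93  90]
dark [[464.1000061035156, 355.6000061035156], [511.3999938964844, 355.6000061035156], [511.3999938964844, 383.3999938964844], [464.1000061035156, 383.3999938964844]] 1255.0
dark [[-0.4000000059604645, 383.3999938964844], [-0.4000000059604645, 271.6000061035156], [119.9000015258789, 271.6000061035156], [119.9000015258789, 383.3999938964844]] 9707.0
dark [[125.19999694824219, 217.3000030517578], [125.9000015258789, 177.1999969482422], [226.6999969482422, 178.89999389648438], [226.0, 219.0]] 1569.0
dark [[362.0, 163.3000030517578], [418.8999938964844, 160.5], [423.0, 242.60000610351562], [366.0, 245.39999389648438]] 4524.0
tray [[0.5956, -0.2537], [0.5998, -0.4131], [0.3728, -0.4127], [0.369, -0.2554]] [ 0.
[... 3462 characters left out ...]
9, 160, 156, 155, 156, 156, 155, 154, 162, 213, 240, 242, 241, 240, 241, 240, 240, 241, 241, 228, 193, 172, 172, 171, 172, 173, 172]
200 [167, 168, 169, 170, 164, 131, 90, 71, 73, 76, 63, 60, 67, 69, 70, 69, 69, 70, 72, 70, 71, 71, 71, 73, 73, 73, 73, 73, 72, 73, 77, 79, 79, 79, 78, 78, 78, 80, 80, 81, 79, 79, 78, 77, 73, 69, 136, 236, 245, 243, 242, 243, 242, 242, 242, 243, 243, 213, 172, 171, 172, 172, 172, 172]
222 [168, 169, 169, 168, 163, 140, 99, 74, 73, 75, 63, 58, 69, 76, 76, 76, 76, 76, 76, 76, 76, 77, 77, 77, 76, 75, 78, 77, 76, 76, 79, 76, 77, 76, 77, 78, 76, 77, 74, 77, 76, 76, 77, 77, 77, 72, 66, 92, 161, 205, 208, 206, 240, 248, 247, 247, 244, 220, 202, 207, 210, 208, 206, 206]
```

```bash
sed -i 's/np.ones((33,33))/np.ones((9,9))/' lib.py
cat >> lib.py <<'E'
def place(pose,pts):
    x,y,a=pose; pts=np.atleast_2d(pts).astype(float); R=np.array([[np.cos(a),-np.sin(a)],[np.sin(a),np.cos(a)]])
    return np.c_[pts[:,:2]@R.T+[x,y],pts[:,2]]
E
python3 - <<'E'
from lib import *
from scipy.optimize import least_squares
t=cv2.imread("top_raw.png")[:,:,::-1]; s=cv2.imread("side_raw.png")[:,:,::-1]
ms=modules(t); print(np.round(ms,4))
F=[((130,176.3),'x',67,36),((150,176.65),'x',67,36),((200,177.37),'x',67,36),((222,177.6),'x',67,36),
((150,217.75),'x',-39,36),((200,218.2),'x',-39,36),
((124.6,179),'y',140,36),((125.97,207),'y',140,21),((137.7,209),'y',110.25,6),((159.55,207),'y',50.25,6),((151.4,207),'y',69.75,18),((172.7,207),'y',9.75,18),((227.3,180),'y',-140,3)]
def res(p):
    r=[]
    for uv,ax,v,z in F:
        q=cast("top",uv,z/1e3)[0]-p[:2]; a=p[2]
        l=q@[np.cos(a),np.sin(a)] if ax=='x' else q@[-np.sin(a),np.cos(a)]
        r.append(l*1e3-v)
    return np.array(r)
o=least_squares(res,[.5,.27,0],loss='soft_l1'); print("rack",o.x,res(o.x).round(1))
np.save("rack.npy",o.x)
# overlay
def ov(n,im,x0,x1,y0,y1,S=6):
    c=cv2.resize(im[y0:y1,x0:x1,::-1].copy(),None,fx=S,fy=S,interpolation=cv2.INTER_CUBIC)
    def d(pose,pts,col):
        for u in proj(n,place(pose,np.array(pts)/1e3)): cv2.circle(c,tuple(int(v) for v in ((u-[x0,y0]+.5)*S)),2,col,-1)
    d(o.x,[[67,140,36],[67,-140,36],[51,140,36],[51,-140,36],[-39,100,36],[-39,-100,36]],(0,0,255))
    d(o.x,[[a,y+b,6] for y in(-90,-30,30,90) for a in(-51,51) for b in(-20.25,20.25)],(255,0,0))
    d(o.x,[[a,y+b,70] for y in(-90,-30) for a in(-20,20) for b in(-9,9)],(0,255,255))
    d(o.x,[[-77+a,b,88] for a in(-15,15) for b in(-9,9)],(0,255,255))
    for m in ms:
        d(m[:3],[[a,b,22] for a in(-50,50) for b in(-19,19)],(0,0,255)); d(m[:3],[[a,b,92] for a in(-30,30) for b in(-6,6)],(255,0,255))
    return c
cv2.imwrite("pics/ovtop.png",ov("top",t,115,245,165,265)[:600,:800]); 
a=ov("side",s,195,275,120,192,5); b=ov("side",s,215,325,195,275,5)
h=np.zeros((760//2+400-20,560,3),np.uint8); h=np.zeros((600,800,3),np.uint8)
a=a[:360,:400]; h[:360,:400]=a; h[200:600,250:800]=0; b=b[:400,:550]
h[:]=0; h[:360,:400]=a; bb=cv2.resize(b,(400,291)); h[:291,400:]=bb
tt=ov("top",t,245,365,125,235,5); tt=cv2.resize(tt,(400,367)); h[292:592,400:]=tt[:300]
cv2.imwrite("pics/ovside.png",h)
E
```

```text
[[ 0.4663 -0.0274  0.1662  0.1002  0.0375]
 [ 0.485  -0.1525 -0.2749  0.0996  0.0377]
 [ 0.6146 -0.0237 -0.4018  0.1004  0.0377]
 [ 0.6446 -0.145   0.1779  0.1001  0.0378]]
rack [ 0.50180257  0.26601054 -0.03703372] [ 0.7  0.5  0.4  0.6 -6.5 -5.9  0.4 -0.7  1.1 -0.4 -0.3  0.3 -0.1]
```

View pics/ovtop.png

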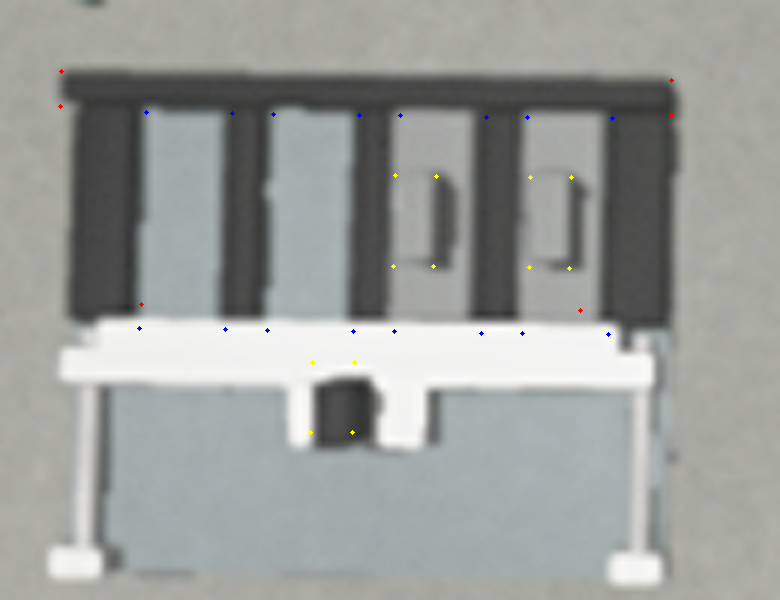

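View pics/ovside.png

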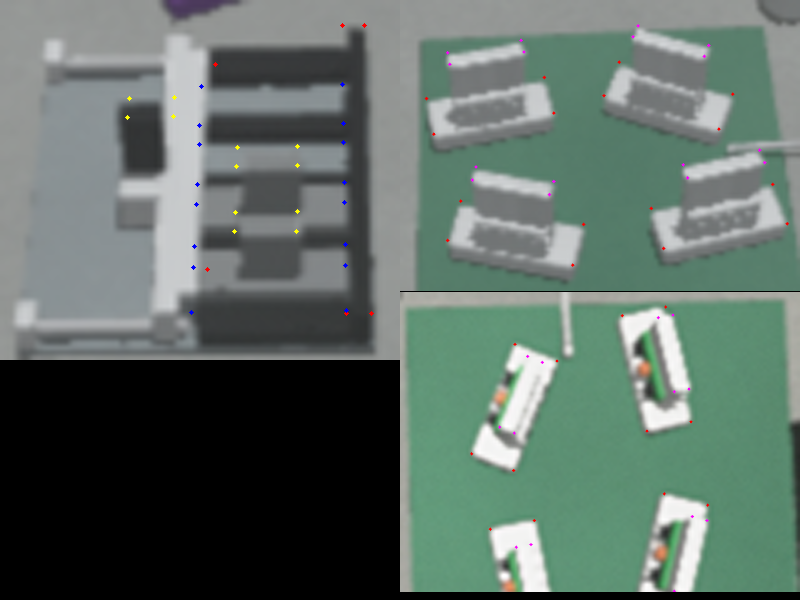

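The overlays match on the modules in both views: foot corners at z 22 mm and plate tops at z 92 mm agree to about 1 px. The rack fits in y and yaw. The lip and handle both sit about 6.5 mm towards −x, so the fence starts slightly open; I'll refit without the lip. First motion is the fence.

```bash
cat >> lib.py <<'E'
import os
if os.path.exists("rack.npy"): RACK=np.load("rack.npy")
TRAY=np.array([.4843,-.3337,0.])
def quat(a):
    """tool down, closing line along the y of a frame with yaw a; half turn chosen for the wrist"""
    from scipy.spatial.transform import Rotation as Rn
    best=None
    for s in(1,-1):
        x=-s*np.array([np.cos(a),np.sin(a),0]); z=np.array([0,0,-1.]); M=np.c_[x,np.cross(z,x),z]
        q=Rn.from_matrix(M).as_quat()[[3,0,1,2]]
        j=inverse_kinematics(list(get_tcp_pos()[:2])+[.2],q.tolist())
        if j is not None and (best is None or abs(j[5])<best[0]): best=(abs(j[5]),q.tolist())
    return best[1]
def st(msg=""):
    print(msg,"t%.1f"%get_time(),"tcp",np.round(get_tcp_pos(),4),"w%.1fmm"%(get_grip_width()*88),"ff%.1f"%np.max(get_finger_force()),"F",np.round(get_ft_force(),1))
def rk(x,y,z): return place(RACK,[[x/1e3,y/1e3,z/1e3]])[0]
E
python3 - <<'E'
import numpy as np
p=np.load("rack.npy"); p[:2]+=[.0012,0]; np.save("rack.npy",p); print(p)
E
python3 - <<'E'
from lib import *
print(get_ee_rot(),RACK)
q=quat(RACK[2]); print(q)
command_gripper(.6)
p=rk(-83.5,0,200); move_pose(p.tolist(),q); st()
p[2]=.15; movel(p.tolist(),v=.15)
p[2]=.056; print(movel(p.tolist(),v=.08,until_force=8)); st("down")
command_gripper(0); st("grip")
d=rk(-143,0,56); print(movel(d.tolist(),v=.05,until_force=12)); st("pulled")
t=(np.array(get_tcp_pos())-place(RACK,[[0,0,0]])[0])[:2]; a=RACK[2]; print("rack x,y",t@[np.cos(a),np.sin(a)],t@[-np.sin(a),np.cos(a)], get_ft_torque())
E
```

```text
[ 0.50300257  0.26601054 -0.03703372]
[-1.34146301e-04  1.75959800e-01  9.84397106e-01 -6.84373481e-04] [ 0.50300257  0.26601054 -0.03703372]
[0.0, 0.018515802122094038, 0.9998285678413952, 0.0]
 t2.2 tcp [0.4196 0.2698 0.2001] w52.8mm ff0.0 F [ 0.5  0.2 -0.1]
False
down t4.0 tcp [0.4199 0.2693 0.0564] w52.9mm ff0.0 F [0.2 0.2 0.2]
grip t4.7 tcp [0.4192 0.2679 0.056 ] w18.0mm ff30.0 F [-0.6 -5.9  3.9]
True
pulled t5.6 tcp [0.3699 0.2697 0.0561] w17.8mm ff30.0 F [ 2.8 -2.9  2. ]
rack x,y -0.13318727511098025 -0.0012712216827592614 [-0.43279548 -0.39416555 -0.00206149]
```

Run:
```python
from lib import *
a=RACK[2]
def rel():
    t=(np.array(get_tcp_pos())-place(RACK,[[0,0,0]])[0])[:2]; return (1e3*t@np.array([[np.cos(a),-np.sin(a)],[np.sin(a),np.cos(a)]])).round(2)
for k in range(3):
    d=rk(-143,-1.5,56); print(movel(d.tolist(),v=.04,until_force=20)); st("pulled"); print(rel())
command_gripper(.6); wait(.2); st("rel"); print(rel())
# re-grip with y shift, to feel where the handle stands
for y in(-2,-1):
    x=rel()[0]; movel(rk(x,y,56).tolist(),v=.05); wait(.2); f0=np.array(get_ft_force()); command_gripper(0); wait(.2); print(y,"dF",(np.array(get_ft_force())-f0).round(1),rel()); command_gripper(.6)
```

```text
True
pulled t5.8 tcp [0.3691 0.2697 0.0562] w17.9mm ff30.0 F [ 2.3 -2.6  3.2]
[-133.95   -1.27]
True
pulled t6.0 tcp [0.3679 0.2698 0.0563] w17.9mm ff30.0 F [ 0.7 -0.8  2.8]
[-135.2    -1.26]
True
pulled t6.2 tcp [0.3664 0.2698 0.0564] w17.8mm ff30.0 F [ 0.5 -1.3  2.6]
[-136.69   -1.23]
rel t7.2 tcp [0.3663 0.2697 0.0562] w52.6mm ff0.0 F [0.8 0.8 0.4]
[-136.73   -1.35]
-2 dF [ 0.2  6.  -4.2] [-136.43   -1.29]
-1 dF [ 0.2 -3.9  1.8] [-136.82   -1.24]
```

Run:
```python
from lib import *
p=rk(0,-1.35,0); RACK[:2]=p[:2]; np.save("rack.npy",RACK); print(RACK)
q=np.array(get_tcp_pos()); q[2]=.2; movel(q.tolist(),v=.2); 
move_pose([.25,.50,.25],quat(RACK[2])); st()
t=read_camera("top"); cv2.imwrite("top_raw1.png",t[:,:,::-1]); s=read_camera("side"); cv2.imwrite("side_raw1.png",s[:,:,::-1])
for c in(150,200): print(c,t[210:262,c].mean(1).astype(int).tolist())
ms=modules(t); print(np.round(ms,4))
c=cv2.resize(t[160:280,105:265,::-1],None,fx=5,fy=5,interpolation=cv2.INTER_CUBIC)
for X in(-99,-111): # lip edge and face when fully open
    for u in proj("top",place(RACK,np.array([[X,y,36] for y in(-110,-60,60,110)])/1e3)): cv2.circle(c,tuple(int(v) for v in((u-[105,160]+.5)*5)),2,(0,0,255),-1)
for u in proj("top",place(RACK,np.array([[-137+a,b,88] for a in(-15,15) for b in(-9,9)])/1e3)): cv2.circle(c,tuple(int(v) for v in((u-[105,160]+.5)*5)),2,(0,255,255),-1)
cv2.imwrite("pics/open.png",c)
```

```text
[ 0.50295259  0.26466147 -0.03703372]
 t13.0 tcp [0.2502 0.4988 0.249 ] w52.2mm ff0.0 F [-0.2  0.2 -0.3]
150 [162, 157, 156, 156, 156, 157, 158, 158, 164, 171, 170, 170, 171, 171, 172, 170, 170, 170, 170, 172, 173, 173, 174, 174, 172, 178, 217, 240, 242, 241, 241, 240, 240, 239, 241, 243, 245, 221, 175, 167, 167, 168, 167, 168, 169, 170, 171, 171, 168, 168, 168, 168]
200 [80, 82, 75, 79, 76, 76, 75, 73, 76, 102, 153, 173, 174, 171, 174, 173, 171, 171, 173, 173, 175, 176, 173, 173, 172, 170, 182, 224, 241, 242, 242, 242, 242, 242, 242, 243, 243, 209, 166, 168, 170, 171, 170, 171, 171, 170, 168, 168, 168, 170, 169, 168]
[[ 0.4662 -0.0274  0.167   0.1004  0.0375]
 [ 0.485  -0.1525 -0.276   0.0997  0.0377]
 [ 0.6146 -0.0237 -0.4022  0.1005  0.0377]
 [ 0.6446 -0.1449  0.178   0.1001  0.0379]]
```

View pics/open.png

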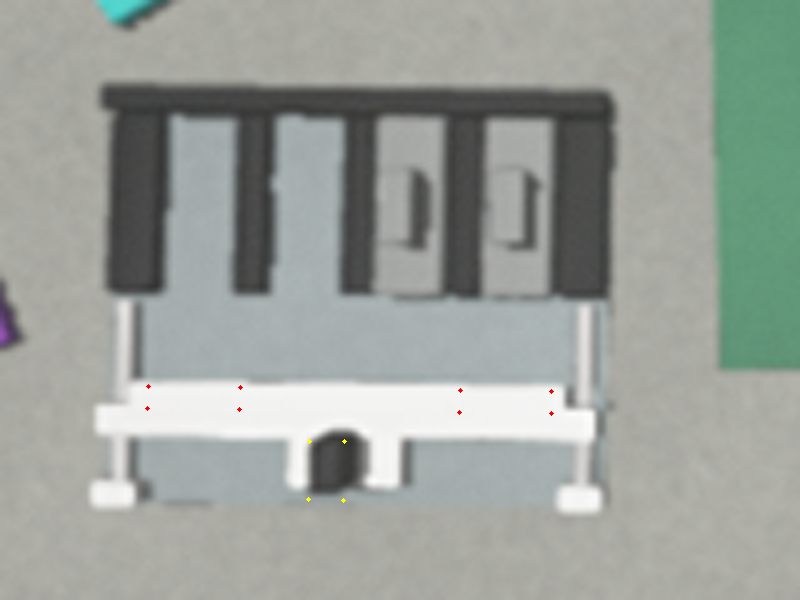

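At the stop: the fence moved about 50 mm in the picture, then held while the grip slid along the handle at over 20 N, though 3 N moves it. The lip and handle (rows 382 and 432–490) put the rack about 3 mm further along x. Now the blanks.

```bash
cat >> lib.py <<'E'
TRAY=np.array([.4843,-.338,0.])
ZT=.23
def up_to(z,v=.2):
    p=list(get_tcp_pos()); p[2]=z; movel(p,v=v)
def go(xy,a):
    move_pose([xy[0],xy[1],ZT],quat(a))
def pick(xy,a,z,wopen,wmin):
    """hover, descend, grip, lift; True if something of width>wmin mm is held"""
    command_gripper(wopen/88); go(xy,a)
    movel([xy[0],xy[1],z+.035],v=.2)
    hit=movel([xy[0],xy[1],z],v=.06,until_force=8)
    command_gripper(0); wait(.1); st(f"grip hit={hit}")
    up_to(z+.03,.06); up_to(ZT,.2); st("lifted")
    return get_grip_width()*88>wmin
def lower(xy,z,zfast,force,over=.006,v=.04):
    movel([xy[0],xy[1],zfast],v=.2)
    return movel([xy[0],xy[1],z-over],v=v,until_force=force)
E
python3 - <<'E'
from lib import *
RACK[:2]=rk(3,0,0)[:2]; np.save("rack.npy",RACK)
for k,(sy,tx) in enumerate([(-30,-.055),(-90,.055)]):
    p=rk(-3,sy,0)[:2]
    if not pick(p,RACK[2],.034,40,14): print("nothing held"); break
    d=TRAY[:2]+[tx,0]; go(d,np.pi/2); st("carried")
    if get_grip_width()*88<14: print("lost"); break
    print(lower(d,.032,.06,5)); st("down")
    command_gripper(40/88); up_to(.12); st("released")
move_pose([.3,-.1,.35],quat(0)) if False else None
E
```

```text
grip hit=False t17.2 tcp [0.502  0.2348 0.0343] w17.6mm ff30.0 F [-0.3  0.1  2.4]
lifted t18.9 tcp [0.5012 0.2344 0.2288] w17.8mm ff30.0 F [ 0.5  0.2 -1.7]
carried t20.9 tcp [ 0.4298 -0.3373  0.23  ] w17.7mm ff30.0 F [ 1.4  0.5 -2.7]
True
down t22.6 tcp [ 0.429  -0.3379  0.0316] w17.7mm ff30.0 F [ 0.3 -1.4  1.3]
released t23.8 tcp [ 0.4284 -0.3372  0.1197] w40.2mm ff0.0 F [ 0.3  0.1 -1. ]
grip hit=False t28.5 tcp [0.4998 0.1748 0.0343] w17.6mm ff30.0 F [-0.2 -0.3  3. ]
lifted t30.1 tcp [0.499  0.1745 0.2288] w17.7mm ff30.0 F [ 0.5  0.3 -1.3]
carried t32.2 tcp [ 0.5394 -0.3374  0.2297] w17.9mm ff30.0 F [ 0.6 -0.5 -1.9]
True
down t33.9 tcp [ 0.5389 -0.3378  0.0318] w17.7mm ff30.0 F [ 0.3 -1.6  2.1]
released t35.1 tcp [ 0.538  -0.3372  0.1196] w40.0mm ff0.0 F [-0.2  1.4 -0.3]
```

Both blanks came down at the expected height. Look again, then the first module.

```bash
cat >> lib.py <<'E'
H=.058
def put(sy,x=-6):
    """lower held module into slot sy; returns seated?"""
    go(rk(x,sy,0)[:2],RACK[2]); st("carried")
    if get_grip_width()*88<9: print("lost"); return False
    f0=None
    for dy in(0,1,-1,2,-2):
        xy=rk(x,sy+dy,0)[:2]
        hit=lower(xy,H+.006,H+.04,10,over=.004); z=get_tcp_pos()[2]; st(f"down dy={dy} hit={hit}")
        if z<H+.006+.003: return True
        up_to(H+.04,.1)
    return False
def release(w=34):
    command_gripper(w/88); up_to(ZT)
def nearest(ms,xy=None): return ms
E
python3 - <<'E'
from lib import *
up_to(ZT); go(rk(-6,90,0)[:2],RACK[2])
t=read_camera("top"); s=read_camera("side"); ms=modules(t); print(np.round(ms,4))
c=np.hstack([cv2.resize(t[150:255,355:435,::-1],(400,525)),cv2.resize(s[275:380,190:310,::-1],(400,350)) if False else cv2.resize(cv2.copyMakeBorder(s[280:370,190:310,::-1],0,68,0,0,cv2.BORDER_CONSTANT),(400,525))])
cv2.imwrite("pics/tray.png",c)
m=ms[0]
if pick(m[:2],m[2],H,50,9):
    ok=put(90); print("seated",ok)
    if ok: release(); st("rel")
E
```

```text
[]Traceback (most recent call last):
  File "<stdin>", line 6, in <module>
IndexError: list index out of range
```

View pics/tray.png

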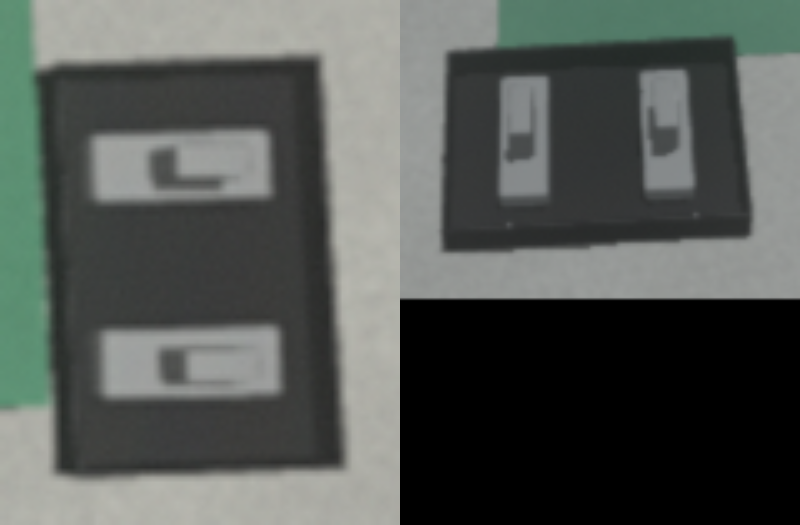

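Both blanks stand upright on the tray floor (crop px 180,165 and 190,362). No modules were detected, possibly because the lighting changed, so I'll look at the whole view.

Run:
```python
from lib import *
t=read_camera("top"); cv2.imwrite("top_raw2.png",t[:,:,::-1]); cv2.imwrite("pics/top2.png",cv2.resize(t[:,:,::-1],None,fx=1.5,fy=1.5))
o=cv2.imread("top_raw1.png")[:,:,::-1]
print(t[130:240,250:360].reshape(-1,3).max(0),o[130:240,250:360].reshape(-1,3).max(0), t[100,400],o[100,400])
```

```text
[255 254 255] [252 251 253] [173 174 167] [167 167 162]
```

View pics/top2.png

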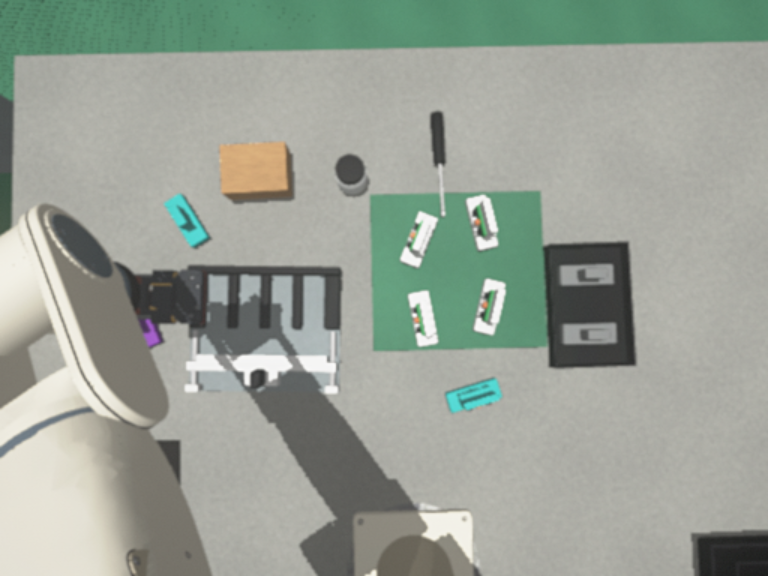

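The picture shows nothing has moved. The bench has brightened to 173, above my 165 threshold, so everything merged into one blob. I'll raise the threshold and continue.

```bash
sed -i 's/min(2)>165/min(2)>195/' lib.py
python3 - <<'E'
from lib import *
ms=modules(); print(np.round(ms,4))
m=ms[0]
if len(ms)==4 and pick(m[:2],m[2],H,50,9):
    ok=put(90); print("seated",ok)
    if ok: release(); st("rel"); print(np.round(modules(),4))
E
```

```text
[[ 0.4662 -0.0274  0.1658  0.0991  0.0361]]
```

```bash
python3 - <<'E'
s=open("lib.py").read()
s=s.replace("m=((up(im).min(2)>195)*255).astype(np.uint8)","""u=up(im); m=((u.min(2)>165)*255).astype(np.uint8)
    hsv=cv2.cvtColor(u,cv2.COLOR_RGB2HSV); g=cv2.inRange(hsv,(65,60,60),(90,255,200)); g[:100*U]=0; g[250*U:]=0
    gc=max(cv2.findContours(g,cv2.RETR_EXTERNAL,cv2.CHAIN_APPROX_NONE)[0],key=cv2.contourArea)
    hull=np.zeros_like(m); cv2.fillConvexPoly(hull,cv2.convexHull(gc),255); m&=hull""")
open("lib.py","w").write(s)
E
python3 - <<'E'
from lib import *
ms=modules(); print(np.round(ms,4))
m=ms[0]
if len(ms)==4 and pick(m[:2],m[2],H,50,9):
    ok=put(90); print("seated",ok)
    if ok: release(); st("rel"); print(np.round(modules(),4))
E
```

```text
[[ 0.4662 -0.0274  0.1678  0.1007  0.0381]
 [ 0.485  -0.1525 -0.2751  0.1     0.0382]
 [ 0.6146 -0.0237 -0.4024  0.1008  0.0381]
 [ 0.6445 -0.1449  0.1795  0.1006  0.0383]]
grip hit=False t44.6 tcp [ 0.4661 -0.0275  0.058 ] w11.9mm ff29.9 F [ 0.2 -1.1 -0.7]
lifted t46.1 tcp [ 0.4652 -0.0274  0.2289] w11.7mm ff29.9 F [ 0.6  0.3 -2.9]
carried t49.4 tcp [0.5034 0.3545 0.23  ] w11.6mm ff29.9 F [-0.  -0.1 -3.5]
down dy=0 hit=True t51.0 tcp [0.503  0.3552 0.0637] w11.7mm ff30.0 F [-1.2  2.5  3.7]
seated True
rel t52.6 tcp [0.5014 0.3537 0.2288] w34.2mm ff0.0 F [-0.4  0.9  0.5]
[[ 0.485  -0.1525 -0.275   0.1     0.038 ]
 [ 0.6146 -0.0237 -0.4028  0.1008  0.0381]
 [ 0.6445 -0.1449  0.1789  0.1006  0.0383]]
```

Run:
```python
from lib import *
for sy in(30,-30,-90):
    ms=modules(); print(np.round(ms,4))
    if not ms: break
    m=ms[0]
    if not pick(m[:2],m[2],H,50,9): print("no grip"); break
    ok=put(sy); print("seated",ok)
    if not ok: break
    release()
st("end"); cv2.imwrite("top_raw3.png",read_camera("top")[:,:,::-1]); cv2.imwrite("side_raw3.png",read_camera("side")[:,:,::-1])
```

```text
[[ 0.485  -0.1525 -0.2751  0.1     0.0382]
 [ 0.6146 -0.0237 -0.4017  0.1009  0.0382]
 [ 0.6445 -0.1449  0.1789  0.1005  0.0384]]
grip hit=False t58.7 tcp [ 0.4849 -0.1525  0.058 ] w11.6mm ff29.9 F [-0.6 -1.1 -0.2]
lifted t60.2 tcp [ 0.484  -0.1522  0.2288] w11.8mm ff29.9 F [-0.1  0.4 -4.1]
carried t63.3 tcp [0.5011 0.2945 0.2299] w11.7mm ff29.9 F [-0.2  0.9 -3.8]
down dy=0 hit=True t64.9 tcp [0.5008 0.2953 0.0636] w11.9mm ff30.0 F [-0.5  1.5  4.5]
seated True
[[ 0.6146 -0.0237 -0.4024  0.1007  0.0381]
 [ 0.6155 -0.1393  0.1858  0.1006  0.0383]]
grip hit=False t72.1 tcp [ 0.6145 -0.0236  0.0579] w12.0mm ff29.9 F [-0.2  0.9 -1.5]
lifted t73.7 tcp [ 0.6135 -0.0236  0.2287] w11.6mm ff29.9 F [-1.5 -0.1 -3.1]
carried t76.4 tcp [0.4989 0.2346 0.2299] w11.9mm ff29.9 F [-0.1  0.6 -2.5]
down dy=0 hit=True t78.0 tcp [0.4986 0.2352 0.0635] w11.6mm ff30.0 F [-0.8  1.6  3.9]
seated True
[[ 0.6156 -0.1392  0.1879  0.1     0.0378]]
grip hit=False t85.8 tcp [ 0.6156 -0.1393  0.058 ] w11.8mm ff29.9 F [ 0.7 -0.1  0.2]
lifted t87.3 tcp [ 0.6146 -0.139   0.2286] w11.7mm ff29.9 F [-0.1 -0.1 -3.9]
carried t90.5 tcp [0.4967 0.1747 0.23  ] w11.9mm ff29.9 F [ 0.7 -0.1 -3.9]
down dy=0 hit=True t92.2 tcp [0.4965 0.1751 0.0636] w11.8mm ff30.0 F [-1.1  0.8  2.3]
seated True
end t93.7 tcp [0.4946 0.1743 0.229 ] w33.7mm ff0.0 F [ 0.3  1.1 -0.4]
```

The re-look caught the knock (one module moved about 3 cm) and all four modules are seated. Check the rack before closing the fence.

Run:
```python
from lib import *
up_to(.3); move_pose([.25,.5,.25],quat(RACK[2]))
t=read_camera("top"); s=read_camera("side"); print(get_time())
c=np.hstack([cv2.resize(t[165:270,115:235,::-1],(400,350),interpolation=cv2.INTER_CUBIC),cv2.resize(s[100:195,185:290,::-1],(400,350),interpolation=cv2.INTER_CUBIC)])
cv2.imwrite("pics/full.png",c)
```

```text
96.425
```

View pics/full.png

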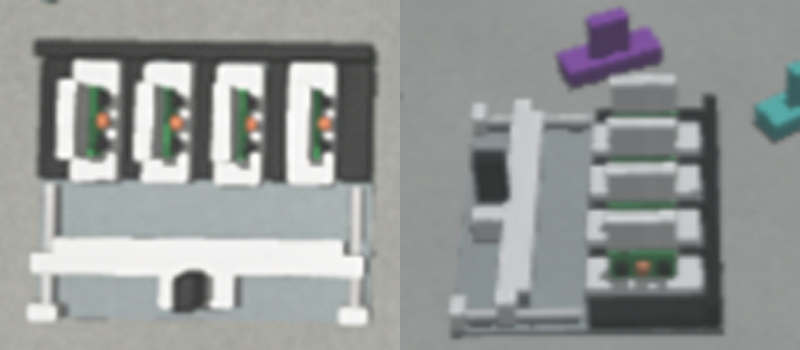

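All four modules stand down in their slots in both views, and the fence is fully open. Push it home.

Run:
```python
from lib import *
a=RACK[2]
def rel():
    t=(np.array(get_tcp_pos())-place(RACK,[[0,0,0]])[0])[:2]; return (1e3*t@np.array([[np.cos(a),-np.sin(a)],[np.sin(a),np.cos(a)]])).round(2)
command_gripper(.5)
p=rk(-137,0,200); move_pose(p.tolist(),quat(a)); movel(rk(-137,0,100).tolist(),v=.2)
print(movel(rk(-137,0,56).tolist(),v=.08,until_force=8)); command_gripper(0); st("grip")
for k in range(4):
    print(movel(rk(-72,0,56).tolist(),v=.04,until_force=28),rel()); st("push")
command_gripper(.5); wait(.2); up_to(.2); move_pose([.25,.5,.25],quat(a)); st()
t=read_camera("top"); s=read_camera("side"); cv2.imwrite("top_raw4.png",t[:,:,::-1])
for c in(150,200): print(c,t[205:250,c].mean(1).astype(int).tolist())
c=np.hstack([cv2.resize(t[165:270,115:235,::-1],(400,350),interpolation=cv2.INTER_CUBIC),cv2.resize(s[100:195,185:290,::-1],(400,350),interpolation=cv2.INTER_CUBIC)])
cv2.imwrite("pics/home.png",c)
```

```text
False
grip t99.7 tcp [0.3692 0.2697 0.0562] w17.7mm ff30.0 F [-0.5  0.3  3.7]
True [-77.24   0.1 ]
push t101.2 tcp [0.4288 0.2675 0.0562] w17.9mm ff30.0 F [-2.7  0.5  5.6]
False [-7.585e+01 -1.000e-02]
push t101.5 tcp [0.4302 0.2674 0.056 ] w18.0mm ff30.0 F [-16.4   6.   14.6]
False [-7.586e+01 -2.000e-02]
push t101.8 tcp [0.4301 0.2673 0.056 ] w17.8mm ff30.0 F [-15.7   6.3  13.7]
False [-7.581e+01 -2.000e-02]
push t102.0 tcp [0.4302 0.2673 0.056 ] w17.8mm ff30.0 F [-15.6   5.6  14. ]
 t104.8 tcp [0.2505 0.4992 0.2493] w43.9mm ff0.0 F [0.5 0.  0.3]
150 [140, 127, 119, 118, 118, 125, 128, 127, 136, 195, 239, 242, 241, 241, 240, 239, 240, 241, 242, 231, 195, 170, 169, 170, 171, 173, 174, 173, 171, 173, 173, 172, 171, 170, 170, 170, 170, 170, 171, 170, 171, 171, 169, 170, 168]
200 [115, 113, 115, 113, 114, 115, 115, 110, 105, 129, 207, 241, 243, 243, 242, 243, 242, 242, 244, 243, 201, 162, 169, 173, 174, 173, 175, 174, 173, 174, 174, 172, 172, 172, 171, 172, 175, 173, 173, 174, 173, 172, 172, 170, 170]
```

View pics/home.png

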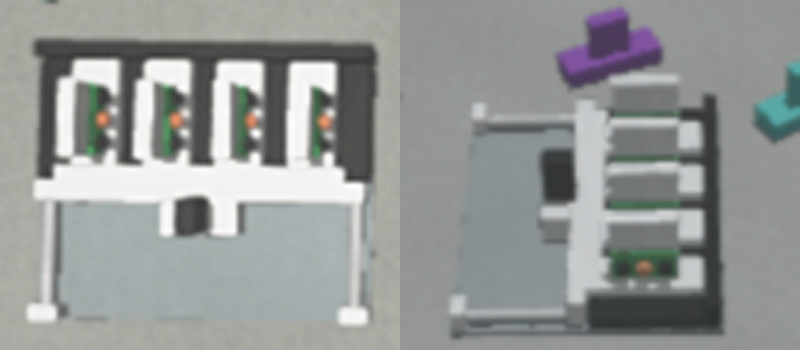

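The fence travelled 59.8 mm and stopped hard; the picture gives 21.7 px, about 60 mm, so it went stop to stop. The lip is over all four upright modules and the robot is clear. Handing in.

```bash
python3 -c "
from station import *
print(job_done(), get_time())"
```

```text
the job is handed in; nothing more can be done
the job is handed in; nothing more can be done
```

The job is done and handed in at about 105 s: the fence was opened to its stop, both blanks are upright in the tray, all four modules are seated in their own slots, and the fence is pushed home with its lip over them.

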